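Knock a stuck block out of a turn-over mould into a tray

TASK

A hardwood block is stuck in the wooden mould on the turn-over stand: slide the empty tray to where the mould will hang on the far side, turn the mould over above it with the cross bar on its axle, and knock the mould against its stop (swing it part of the way back up and let it drop, as often as it takes) until the block falls out into the tray. Then swing the empty mould back so that it rests mouth up on the near side, and take your hand away. Never touch the block itself with the hand or arm, and leave the tools and the jar round the stand where they are.

Things in the scene. Friction and masses are not known exactly. Their poses are not given: they have to be found in the camera images.
- stand: Brown wooden stand, fixed. Origin on the table under the axle, midway between the posts; x level, square to the axle, to the far side; y along the axle. Foot board 180 mm wide, 14 mm high, x -140 to +10 mm. Posts x -25 to +9 mm, centred at y +-79 mm (18 mm thick), round heads of radius 26 mm round the axle, 118 mm up. Past x +10 mm the space up to 90 mm high is clear for the tray.
- swing (a joint): Angle of the mould about the axle, rad. 0: mouth up on the near (-x) side, on its stop; pi: turned over, mouth down on the far (+x) side, on the other stop; grows as it goes up and over. It swings freely, lightly damped; its weight (about 0.4 N m when level) pulls it to the nearer side: past 1.6 rad it falls by itself to pi, below 1.5 rad back to 0.
- mould_mid (a point): Middle of the mould, 90 mm from the axle: a light wooden box 86 (square to the axle) x 128 x 46 mm; when turned over its mouth is 92 mm above the table. Every fall of 0.6 rad or more on to the stop at pi shifts the block out by 2 to 6 mm; after about 9 mm it drops out, so two to five falls are needed, the first turning-over included. Its own weight or a steady press does not free it.
- axle_mid (a point): Point on the axle midway between the posts, 118 mm above the table (its axes turn with the mould).
- bar_mid (a point): Middle of the cross bar, where it passes through the axle end, 140 mm from axle_mid along the stand's +y, outside the post. The bar is a round steel rod of diameter 12 mm and 150 mm over its ball ends (balls 16 mm), square to the axle; it turns with the mould and is upright when the joint is 0 or pi.
- bar_end_a (a point): The ball end of the cross bar that is on top at joint 0, 75 mm from bar_mid (193 mm above the table then), and at the bottom at joint pi. Pushing it to the stand's +x turns the mould over.
- bar_end_b (a point): The other ball end, on top at joint pi, 43 mm above the table at joint 0. Pulling it to the stand's -x at joint pi lifts the turned mould.
- drop_point (a point): Point on the table under the middle of the turned-over mould, 90 mm from the stand's origin along its +x: where the block falls.
- tray: Loose plywood tray without lid, 150 (x) x 180 (y) x 34 mm, walls and floor 9 mm thick, 0.45 kg; origin under the middle of its floor, x and y along its sides. It starts empty to the left or right of the stand.
- stuck_block: Brown hardwood block 58 x 88 x 34 mm, about 75 g; it sits below the rim in the mould's pocket, held at its sides by friction near the pocket's floor. Origin in the middle of the face that lies on the pocket's floor, z towards the mouth.
- block_mid (a point): Centre of the stuck block.
- glue_jar: Clear glass jar with a white lid, diameter 59 mm, 73 mm tall; bystander; origin under its middle.
- spool_clamp: Wooden spool clamp lying on its side, 110 x 30 x 30 mm, length along its x; bystander beyond the stand; origin under its middle.
- thumb_plane: Small brass plane 25 x 60 x 34 mm; bystander beyond the stand; origin under its middle.
- gouge: Gouge with wooden handle, 25 x 225 x 25 mm, length along its y; bystander on the right, by the violin body; origin under its middle.
Things that resemble listed ones, but are neither listed nor needed, are in the scene too. Several things have the shape of the tray; the one meant has the colours described above. Leave any pink or turquoise look-alike of the stuck_block alone.

How it is judged (in metres and radians):
On the way, in this order (a step that is already met when the one before it is completed fails the run):
1. The mould hangs turned over above the tray, the block still stuck in it (value of joint swing above 2.9 rad and horizontal distance between tray and drop_point below 0.06 m and height (world z) of block_mid above 0.075 m), for 0.1 s.
2. The block lies in the tray (x of block_mid in the frame of tray between -0.066 and 0.066 m and y of block_mid in the frame of tray between -0.081 and 0.081 m and z of block_mid in the frame of tray between 0.005 and 0.06 m), for 0.2 s.
At the end, for the whole second after the job is handed in: The block's centre is inside the tray's walls (within 66 mm along x and 81 mm along y of the tray's middle, 5 to 60 mm above its underside), block and tray are at rest (under 0.03 m/s) with the tray flat (under 0.1 rad), and the mould is back on its near stop, mouth up (joint below 0.1 rad) (all of step 2 and value of joint swing below 0.1 rad and linear speed of each of stuck_block, tray below 0.03 m/s and angle between tray's own z axis and vertical below 0.1 rad); the robot touches nothing.
It fails at once if The hand or arm touches the block (contact force between any of the fingers, the arm and stuck_block above 1 N).
It fails at once if A tool or the jar is moved by more than 30 mm (distance of any of glue_jar, spool_clamp, thumb_plane, gouge from where it was at the start of the episode above 0.03 m).
It also fails if it takes over 67 s, if anything falls off the work surface, if the arm or the gripper's body presses on something with over 40 N, if the wrist force passes 120 N, or if a joint passes its speed limit or range.

ROBOT

A 6-joint arm with a two-finger parallel gripper is mounted at the origin on a cart in front of the work surface, level with it; the furniture and walls round the work are solid. World frame = base frame: x ahead of the robot, y to its left, z up, the work surface at z = 0. Lengths are in mm, angles in rad, forces in N, time in s.
With the tool pointing down it reaches from about 300 to 775 mm from the base axis. Payload 14.6 kg.
Tool frame: the origin (TCP) lies midway between the tips of the shut fingers; the grasp point (between the pads) lies manip.grasp_offset behind it (manip.grasp_offset is the distance from the TCP to the grasp point, in mm); z points along the fingers, y is the direction in which the jaws open and shut (so a half turn about z gives the same grasp; the last joint's range is limited). The gripper opens to 94 mm and grips with 3 to 60 N. Pads are 16 mm wide; open, the fingers measure 119 mm over their backs; the gripper's body (75 mm by 177 mm) begins 78 mm behind the grasp point.
Start: joints at [-1.24, 0.3, 1.521, -0, 1.321, -0.067], TCP at [213.057, -507.046, 205.446] pointing down, gripper open.
Joint ranges: [-3.03, 3.03], [-0.79, 2.21], [0.23, 2.52], [-1.04, 4.18], [0, 3.07], [-2.55, 2.55]. Speed limits (rad/s): [2.22, 2.22, 2.57, 3.14, 3.14, 3.14].

INTERFACE

Orientations are given as [roll, pitch, yaw] about the fixed x, y, z axes, in that order (R = Rz(yaw) Ry(pitch) Rx(roll)).
In Python, from cell import monitor, vision, order, manip gives the robot as it stands.
- The arm moves only by the shell command python3 -m jog 'ROWS' [FORCE]. ROWS is JSON, a list of rows, each a list of 7 numbers: the shift along the tool's x, y, z in cm, then the turn, a rotation vector about the tool's x, y, z in rad, then the opening in per cent of the stroke, from 0 (shut) to 100 (fully open). In form: [[tx, ty, tz, rx, ry, rz, jaw], ...]. A call has 1 to 8 rows; each row shifts and turns the commanded pose from where the row before left it, along the tool's axes as they then stand; what a row does not reach is not made up. A row lasts 1/10 s, in which the tool goes at most 50 mm and 8.59 degrees, less where a joint would pass 70% of its speed; a pose out of reach is approached as far as the arm can. A call is refused whole if a number of a shift passes 5 or a number of a turn 0.15, either way. A call with a gripper value outside its range is refused whole. The fingers move at their own pace and stop on an object; FORCE is the grip in N (left out, the last holds). Time passes only in rows, so rows that do not move let the fingers close. It gives the time, the measured TCP pose, the force and the opening at its end, in the units of the state.
- monitor.read_state(): the state, without advancing time (a new reading comes with each control period).
- vision.camera(name): name is "scene" or "top" or "wrist"; returns a dict with "color" (400x640x3 uint8, blue, green, red), "fx", "fy", "cx", "cy" (pixels), "cam_to_world" (4x4, takes a point from camera to world coordinates); the wrist camera has in their place "tool_from_camera" (4x4, takes a point from camera to tool coordinates, whose origin is the TCP and whose axes are the flange's). Camera axes: x right, y down, z forward; pixel columns grow to the right and rows downward; lengths in mm; the calibration is good to about 2 mm. The wrist camera is an equidistant fisheye: a pixel r from the principal point sees the ray r / f radians off the axis. A picture is of the moment at which its call begins: read the wrist's pose just before it. There is no depth.
- order.sign_off(): hands the job in, once; it reports no verdict.
The state is a dict: "clock": time; "joints": joint angles; "qd": joint speeds; "effort": joint torques, N m; "eef_pos": TCP position; "eef_rot": TCP orientation; "wrist_force": force on the tool from outside, world axes, zero at the start; "moment": the same for the moment, N m; "finger_gap": finger opening in mm.
Only numpy, scipy, OpenCV 4.12 (cv2) and the standard library are available. Lean on these libraries where they do the work, as an engineer would, in place of code of your own. Each camera call takes 0.05 s, during which the arm holds its last target.

## Working session

There is one attempt and no reset: what is moved stays moved. The work goes in short steps, Python scripts to look and compute and a shell command to move; the robot and the scene stay as the last step left them, time stands still between calls to the robot, and variables do not carry over. Pictures are saved under pics/ and viewed, and the job is handed in when it is done.

```bash
ls; mkdir -p pics; python3 - <<'E'
from cell import monitor, vision, order, manip
import cv2
s=monitor.read_state();print(s);print(manip.grasp_offset)
for n in ["scene","top","wrist"]:
    c=vision.camera(n);cv2.imwrite(f"pics/{n}0.png",c["color"])
    print(n,{k:v for k,v in c.items() if k!="color"})
E
```

```text
pics
{'clock': 0.0, 'joints': array([-1.23961649e+00,  3.00474523e-01,  1.52159417e+00,  1.23972622e-05,
        1.32070022e+00, -6.66267432e-02]), 'qd': array([-0.00040364, -0.00065951, -0.00170088, -0.00087158, -0.00013108,
       -0.00028873]), 'effort': array([-6.75796782e-04, -5.31808412e+01, -3.52740920e+01,  7.08032283e-02,
        2.43821600e-02, -1.43544225e-04]), 'eef_pos': array([ 212.96763882, -506.8031418 ,  204.87891946]), 'eef_rot': array([-3.14041981e+00, -9.02934712e-05,  3.97803452e-01]), 'wrist_force': array([ 0.44139941, -0.43204354, -0.90909734]), 'moment': array([ 0.00302841, -0.03128377,  0.01937557]), 'finger_gap': 93.46024115481609}
18.8
scene {'fx': 456.04849696955387, 'fy': 456.04849696955387, 'cx': 314.5291123760941, 'cy': 203.89136385306423, 'cam_to_world': array([[-7.63465873e-01, -3.22012880e-01,  5.59846020e-01,
        -2.04141325e+02],
       [-6.45835451e-01,  3.86088804e-01, -6.58659248e-01,
         8.46180198e+02],
       [-4.05351927e-03, -8.64432265e-01, -5.02732959e-01,
         8.50197966e+02],
       [ 0.00000000e+00,  0.00000000e+00,  0.000
[... 273 characters left out ...]
18922201e-03, -1.94782448e-02,
        -6.96977794e+01],
       [ 1.82225254e-02, -1.80448499e-01, -9.83415619e-01,
         1.50703169e+03],
       [ 0.00000000e+00,  0.00000000e+00,  0.00000000e+00,
         1.00000000e+00]])}
wrist {'fx': 309.70691628693146, 'fy': 309.70691628693146, 'cx': 317.7999835647266, 'cy': 201.23419104412545, 'tool_from_camera': array([[-1.73068166e-04, -9.68399759e-01, -2.49403042e-01,
         7.25141600e+01],
       [ 9.99999786e-01, -1.00567454e-05, -6.54880462e-04,
        -7.44367852e-01],
       [ 6.31677899e-04, -2.49403102e-01,  9.68399553e-01,
        -1.78929901e+02],
       [ 0.00000000e+00,  0.00000000e+00,  0.00000000e+00,
         1.00000000e+00]])}
```

View pics/scene0.png

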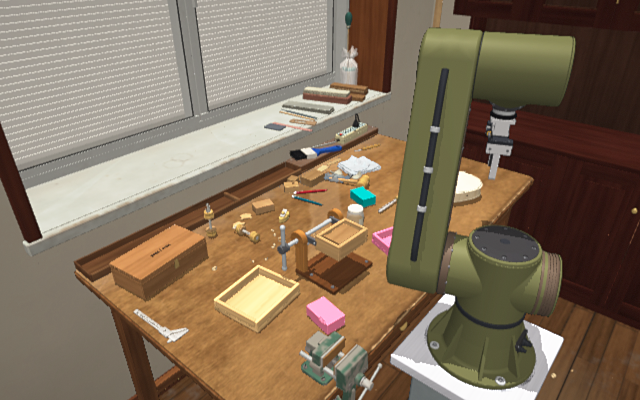

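View pics/top0.png

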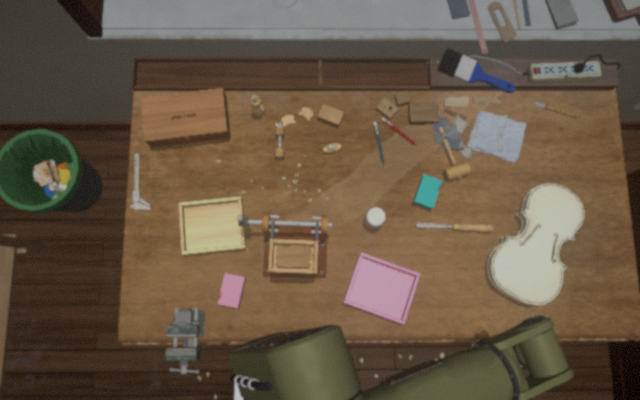

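View pics/wrist0.png

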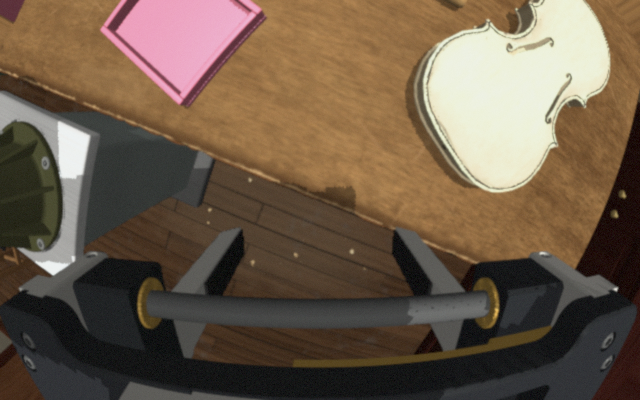

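The top view shows the plywood tray at (212,226) and a pink tray-shaped decoy at (382,288). The stand and mould are at (293,240), with the cross bar at about (243,221). The pink (231,290) and turquoise (428,192) blocks are look-alikes. Next I'll look closer.

```bash
cat > h.py <<'E'
import numpy as np, cv2
from cell import monitor, vision, manip
def ray(c,u,v):
    M=c["cam_to_world"];d=M[:3,:3]@np.array([(u-c["cx"])/c["fx"],(v-c["cy"])/c["fy"],1]);return M[:3,3],d
def at(c,u,v,z):
    o,d=ray(c,u,v);return o+d*(z-o[2])/d[2]
def proj(c,p):
    M=c["cam_to_world"];q=M[:3,:3].T@(np.asarray(p,float)-M[:3,3]);return np.array([c["cx"]+c["fx"]*q[0]/q[2],c["cy"]+c["fy"]*q[1]/q[2]])
def crop(c,u0,v0,u1,v1,k,name):
    im=cv2.resize(c["color"][v0:v1,u0:u1],None,fx=k,fy=k,interpolation=cv2.INTER_CUBIC);cv2.imwrite("pics/"+name,im)
E
python3 - <<'E'
from h import *
c=vision.camera("top");crop(c,165,180,345,300,4,"t1.png")
c=vision.camera("scene");crop(c,200,190,390,340,4,"s1.png")
E
```

```text
(no output)
```

View pics/t1.png

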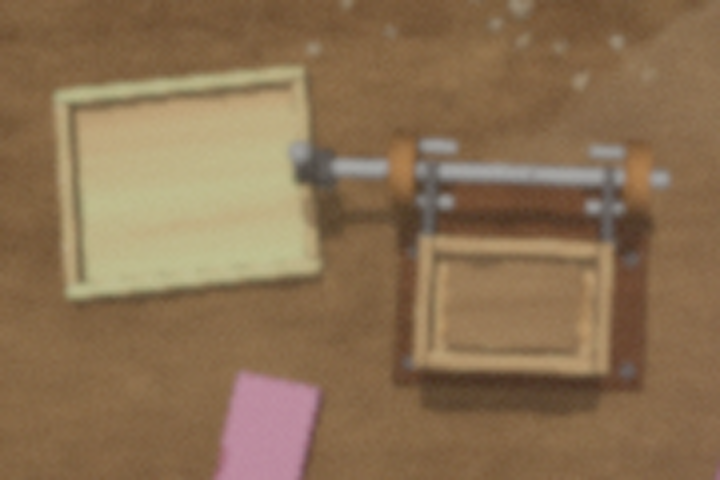

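View pics/s1.png

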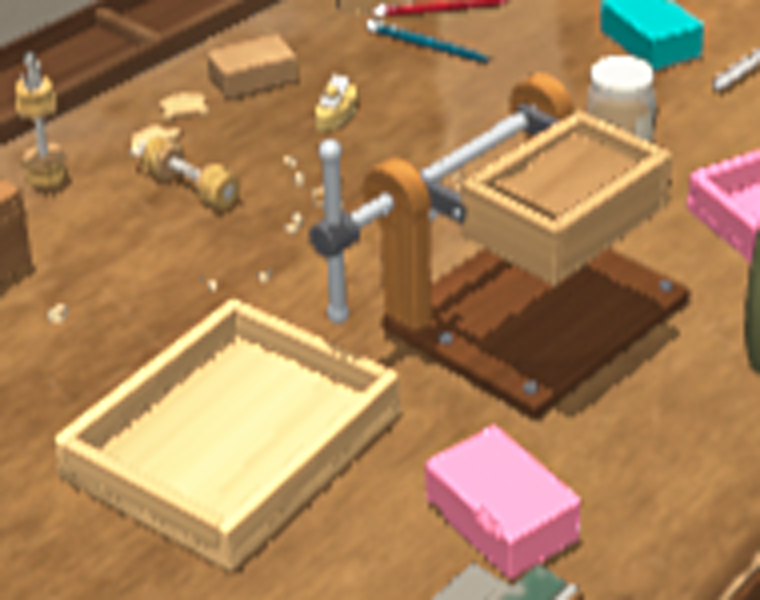

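```bash
python3 - <<'E'
from h import *
c=vision.camera("top")
T=lambda x,y,z:at(c,165+x/4,180+y/4,z)
tr=np.array([T(57,93,34),T(303,70,34),T(320,270,34),T(70,297,34)]);print(tr.round(1),tr.mean(0))
print("sides",[np.linalg.norm(tr[i]-tr[(i+1)%4]).round(1) for i in range(4)])
d=tr[0]-tr[1];d2=tr[3]-tr[2];print("yaw",[np.arctan2(-v[0],v[1]) for v in (d,d2)])
print("foot",T(395,383,14),T(643,386,14))
print("axle R end",T(668,178,118),"L",T(340,167,118), T(600,175,118))
print("bar a",T(300,152,193))
print("head",T(402,137,140),T(640,141,140))
m=np.array([T(418,237,118+23),T(613,242,118+23),T(610,374,118+23),T(416,370,141)]);print("mould",m.round(1),m.mean(0))
s=vision.camera("scene")
S=lambda x,y,z:at(s,200+x/4,190+y/4,z)
print("scene bar a",S(330,148,193),"bar b",S(338,315,43))
print("foot scene",S(540,407,14),S(688,292,14))
ts=np.array([S(62,440,34),S(232,300,34),S(398,375,34),S(222,535,34)]);print(ts.round(1),ts.mean(0))
for n,u,v,z in [("jar",375,217,73),("clamp",280,142,30),("plane",332,148,34),("gouge",455,227,15),("trayend pencilblue",378,142,5)]:
    print(n,at(c,u,v,z).round(0))
print("jar base scene top", at(s,355,210,73))
E
```

```text
[[585.6 323.2  34. ]
 [601.6 146.5  34. ]
 [456.6 131.4  34. ]
 [438.7 307.8  34. ]] [520.62711226 227.19806519  34.        ]
sides [np.float64(177.4), np.float64(145.8), np.float64(177.3), np.float64(147.8)]
yaw [np.float64(0.09015619314401035), np.float64(0.10114787747094835)]
foot [377.19892098  79.03061434  14.        ] [373.65448355 -98.37564895  14.        ]
axle R end [ 509.83667715 -114.58184133  118.        ] L [518.72375755 107.74769065 118.        ] [512.17435689 -68.42030124 118.        ]
bar a [518.06599604 123.94736728 193.        ]
head [535.6398424   63.90898134 140.        ] [532.00282895 -95.36556636 140.        ]
mould [[468.4  52.4 141. ]
 [464.2 -76.8 141. ]
 [377.4 -74.3 141. ]
 [381.   52.8 141. ]] [422.72095646 -11.50955331 141.        ]
scene bar a [514.29295798 131.85016863 193.        ] bar b [524.21751776 121.81842071  43.        ]
foot scene [374.85800358  80.15701736  14.        ] [369.23786271 -91.56920043  14.        ]
[[580.7 324.7  34. ]
 [603.2 150.4  34. ]
 [455.6 135.1  34. ]
 [438.2 316.2  34. ]] [519.42771221 231.59565152  34.        ]
jar [ 536. -237.   73.]
clamp [769.  34.  30.]
plane [ 749. -120.   34.]
gouge [ 514. -478.   15.]
trayend pencilblue [ 776. -260.    5.]
jar base scene top [ 532.44950323 -227.18972627   73.        ]
```

```bash
cat >> h.py <<'E'
from scipy.spatial.transform import Rotation as Rn
def need(p,rpy):
    s=monitor.read_state();R0=Rn.from_euler("xyz",s["eef_rot"]);R1=Rn.from_euler("xyz",rpy)
    print("pos",np.round(s["eef_pos"],1),"rpy",np.round(s["eef_rot"],3),"t",round(s["clock"],2),"gap",round(s["finger_gap"],1),"F",np.round(s["wrist_force"],1))
    print("turn(tool)",np.round((R0.inv()*R1).as_rotvec(),3),"shift before turn cm",np.round(R0.inv().apply(np.array(p)-s["eef_pos"])/10,2),"shift after turn cm",np.round(R1.inv().apply(np.array(p)-s["eef_pos"])/10,2))
E
python3 -c "
from h import *
need([512,313,240],[np.pi,0,0.095])"
python3 -m jog '[[0,0,-1.2,0,0,0.1,60],[0,0,-1.2,0,0,0.1,60],[0,0,-1.2,0,0,0.1,60],[1.9,-3.9,0,0,0,0,60],[1.9,-3.9,0,0,0,0,60],[1.9,-3.9,0,0,0,0,60],[1.9,-3.9,0,0,0,0,60],[1.9,-3.9,0,0,0,0,60]]'
python3 -c "
from h import *
need([512,313,240],[np.pi,0,0.095])"
```

```text
pos [ 213.  -507.   205.3] rpy [-3.141  0.     0.398] t 0.35 gap 93.8 F [ 0.2  0.1 -0.4]
turn(tool) [-0.     0.     0.303] shift before turn cm [ 59.33 -64.02  -3.45] shift after turn cm [ 37.54 -78.79  -3.47]
clock: 1.15
eef_pos: [288.7, -302.1, 241.5]
eef_rot: [3.141, -0.0, 0.097]
wrist_force: [0.6, -0.7, 0.6]
finger_gap: 56.4
pos [ 288.7 -302.1  241.5] rpy [ 3.141 -0.     0.097] t 1.15 gap 56.4 F [ 0.6 -0.7  0.6]
turn(tool) [ 0.    -0.     0.002] shift before turn cm [ 28.2  -59.04   0.14] shift after turn cm [ 28.06 -59.11   0.15]
```

```bash
python3 -m jog '[[1.9,-3.9,0,0,0,0,60],[1.9,-3.9,0,0,0,0,60],[1.9,-3.9,0,0,0,0,60],[1.9,-3.9,0,0,0,0,60],[1.9,-3.9,0,0,0,0,60],[1.9,-3.9,0,0,0,0,60],[1.9,-3.9,0,0,0,0,60],[1.9,-3.9,0,0,0,0,60]]'
python3 -m jog '[[1.9,-3.9,0,0,0,0,60],[1.9,-3.9,0,0,0,0,60],[1.9,-3.9,0,0,0,0,60],[1.9,-3.9,0,0,0,0,60],[1.9,-3.9,0,0,0,0,60],[1.8,-3.9,0,0,0,0,60],[1.5,-3.9,0,0,0,0,60],[0,0,0,0,0,0,60]]'
python3 - <<'E'
from h import *
need([512,313,240],[np.pi,0,0.095])
for n in ["wrist","top"]:
    c=vision.camera(n);cv2.imwrite(f"pics/{n}1.png",c["color"])
crop(c,110,60,350,240,3,"t2.png")
E
```

```text
clock: 1.95
eef_pos: [409.6, 23.5, 241.7]
eef_rot: [3.141, -0.001, 0.098]
wrist_force: [0.8, -0.8, -0.6]
finger_gap: 56.1
clock: 2.75
eef_pos: [510.1, 309.4, 240.1]
eef_rot: [3.142, 0.001, 0.101]
wrist_force: [-0.5, -0.3, 0.0]
finger_gap: 56.4
pos [510.1 309.4 240.1] rpy [3.142e+00 1.000e-03 1.010e-01] t 2.75 gap 56.4 F [-0.5 -0.3  0. ]
turn(tool) [0.    0.001 0.006] shift before turn cm [ 0.23 -0.34  0.01] shift after turn cm [ 0.23 -0.34  0.01]
```

View pics/wrist1.png

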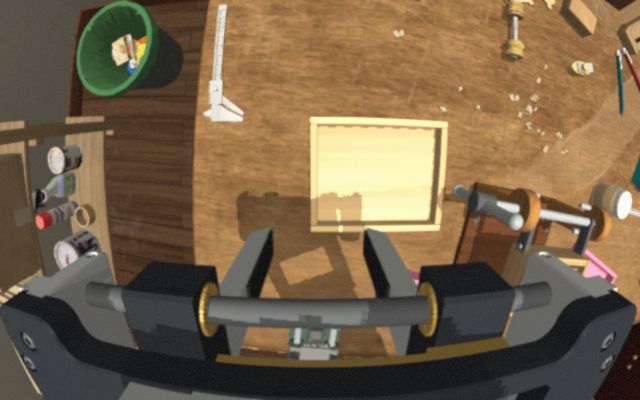

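View pics/t2.png

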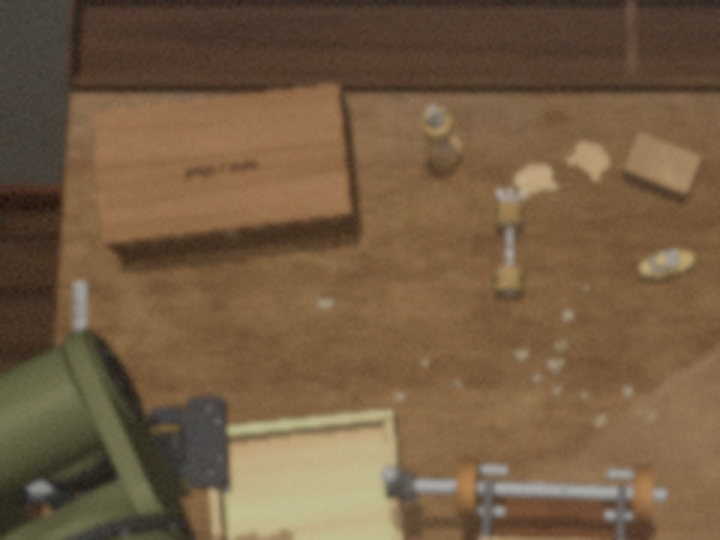

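```bash
cat >> h.py <<'E'
def wat(c,s,u,v,z):
    du,dv=u-c["cx"],v-c["cy"];r=np.hypot(du,dv);th=r/c["fx"]
    d=np.array([np.sin(th)*du/r,np.sin(th)*dv/r,np.cos(th)])
    M=c["tool_from_camera"];R=Rn.from_euler("xyz",s["eef_rot"]).as_matrix()
    o=R@M[:3,3]+s["eef_pos"];d=R@M[:3,:3]@d
    return o+d*(z-o[2])/d[2]
E
python3 - <<'E'
from h import *
s=monitor.read_state();c=vision.camera("wrist")
w=np.array([wat(c,s,u,v,34) for u,v in [(311,118),(447,121),(440,231),(311,231)]]);print(w.round(1),w.mean(0))
print("jar",wat(c,s,613,200,73))
c=vision.camera("top")
for n,x,y,z in [("clamp near",508,297,10),("plane near",665,280,10),("box near L",120,260,0),("box near R",355,240,0)]: print(n,at(c,110+x/3,60+y/3,z))
E
```

```text
[[587.  323.1  34. ]
 [606.8 147.2  34. ]
 [456.6 130.   34. ]
 [441.2 309.3  34. ]] [522.90925201 227.36688817  34.        ]
jar [ 544.38654007 -195.3221304    73.        ]
clamp near [722.72689658  37.37359507  10.        ]
plane near [ 739.69259754 -119.42551125   10.        ]
box near L [765.16195785 427.15043648   0.        ]
box near R [785.29526404 192.64802535   0.        ]
```

```bash
python3 -m jog '[[0.2,-0.3,4.5,0,0,0,60],[0,0,4.5,0,0,0,60],[0,0,4.5,0,0,0,60],[0,0,4,0,0,0,60],[0,0,2.5,0,0,0,60],[0,0,1.5,0,0,0,60],[0,0,1.0,0,0,0,60],[0,0,0,0,0,0,60]]'
python3 - <<'E'
from h import *
need([513,312.5,13],[np.pi,0,0.10])
c=vision.camera("wrist");crop(c,220,100,460,280,3,"w2.png")
E
```

```text
clock: 3.75
eef_pos: [511.9, 308.6, 16.4]
eef_rot: [3.141, 0.0, 0.097]
wrist_force: [0.3, -0.2, 0.4]
finger_gap: 56.2
pos [511.9 308.6  16.4] rpy [3.141 0.    0.097] t 3.75 gap 56.2 F [ 0.3 -0.2  0.4]
turn(tool) [ 0.     0.    -0.003] shift before turn cm [ 0.15 -0.38  0.33] shift after turn cm [ 0.15 -0.38  0.34]
```

View pics/w2.png

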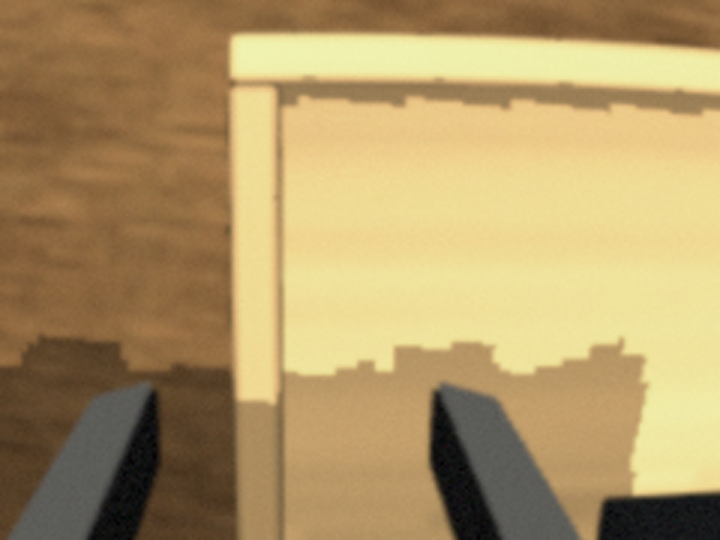

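```bash
python3 -m jog '[[0.1,-0.5,0.2,0,0,0,60],[0,0,0,0,0,0,0],[0,0,0,0,0,0,0],[0,0,0,0,0,0,0],[0,0,0,0,0,0,0],[0,0,0,0,0,0,0],[0,0,0,0,0,0,0],[0,0,0,0,0,0,0]]' 25
python3 - <<'E'
from h import *
need([513,312.5,13],[np.pi,0,0.10])
c=vision.camera("wrist");crop(c,220,100,460,280,3,"w3.png")
E
```

```text
clock: 4.6
eef_pos: [512.3, 314.2, 14.5]
eef_rot: [-3.141, -0.0, 0.098]
wrist_force: [-0.5, 1.1, 0.8]
finger_gap: 8.9
pos [512.3 314.2  14.5] rpy [-3.141 -0.     0.098] t 4.6 gap 8.9 F [-0.5  1.1  0.8]
turn(tool) [-0.    -0.    -0.002] shift before turn cm [0.05 0.17 0.15] shift after turn cm [0.05 0.17 0.15]
```

View pics/w3.png

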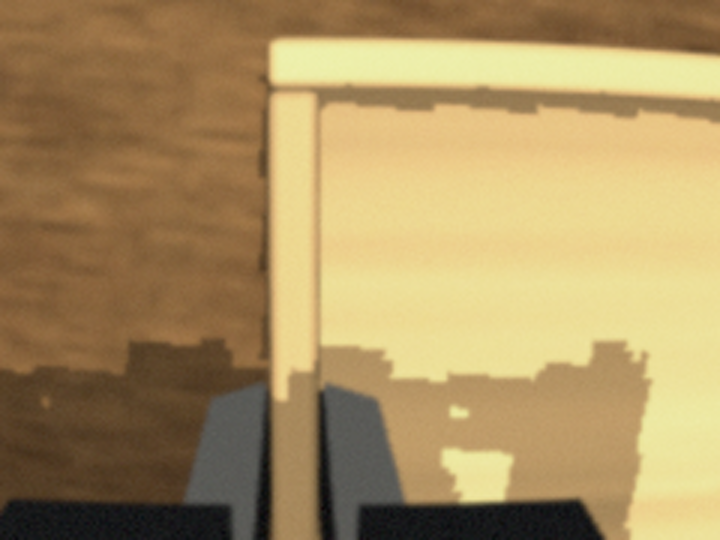

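```bash
python3 -m jog '[[1,0,0,0,0,0.01,0],[1.7,0,0,0,0,0.02,0],[1.9,0,0,0,0,0.025,0],[1.9,0,0,0,0,0.025,0],[1.9,0,0,0,0,0.025,0],[1.6,0,0,0,0,0.02,0],[0.7,0,0,0,0,0,0],[0,0,0,0,0,0,0]]'
python3 - <<'E'
from h import *
need([619,70.5,14.5],[np.pi,0,-0.025])
c=vision.camera("top");crop(c,110,60,350,240,3,"t3.png")
E
```

```text
clock: 5.45
eef_pos: [620.0, 318.5, 14.5]
eef_rot: [-3.141, -0.001, -0.028]
wrist_force: [1.6, -0.4, 2.4]
finger_gap: 8.7
pos [620.  318.5  14.5] rpy [-3.141e+00 -1.000e-03 -2.800e-02] t 5.45 gap 8.7 F [ 1.6 -0.4  2.4]
turn(tool) [-0.    -0.001 -0.003] shift before turn cm [ 0.58 24.79 -0.  ] shift after turn cm [ 0.52 24.79  0.  ]
```

View pics/t3.png

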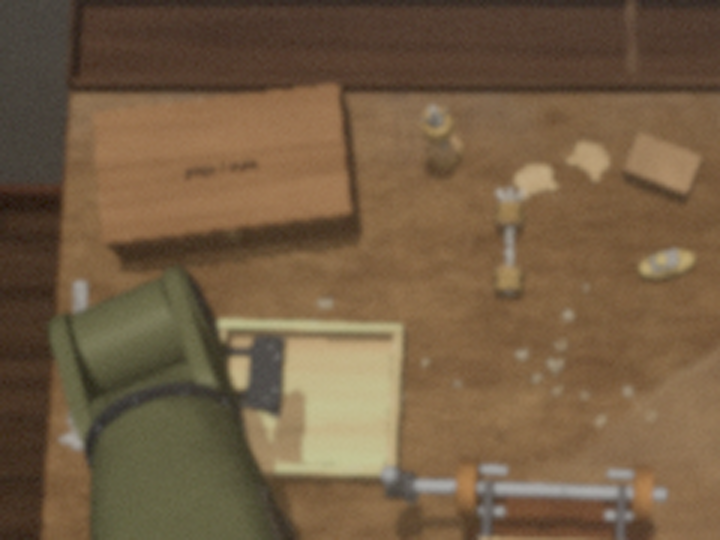

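```bash
python3 -m jog '[[0,1,0,0,0,0,0],[0.1,2,0,0,0,0,0],[0.1,2,0,0,0,0,0],[0.1,2,0,0,0,0,0],[0.1,2,0,0,0,0,0],[0.1,2,0,0,0,0,0],[0,1.5,0,0,0,0,0],[0,0.5,0,0,0,0,0]]'
python3 - <<'E'
from h import *
need([619,70.5,14.5],[np.pi,0,-0.025])
c=vision.camera("scene");cv2.imwrite("pics/s4.png",c["color"])
c=vision.camera("top");crop(c,110,60,350,240,3,"t4.png")
E
```

```text
clock: 6.3
eef_pos: [620.7, 186.6, 14.5]
eef_rot: [3.141, 0.0, -0.029]
wrist_force: [0.1, 2.7, 0.1]
finger_gap: 8.8
pos [620.7 186.6  14.5] rpy [ 3.141  0.    -0.029] t 6.3 gap 8.8 F [0.1 2.7 0.1]
turn(tool) [ 0.     0.    -0.004] shift before turn cm [ 0.16 11.61  0.  ] shift after turn cm [ 0.12 11.62 -0.  ]
```

View pics/s4.png

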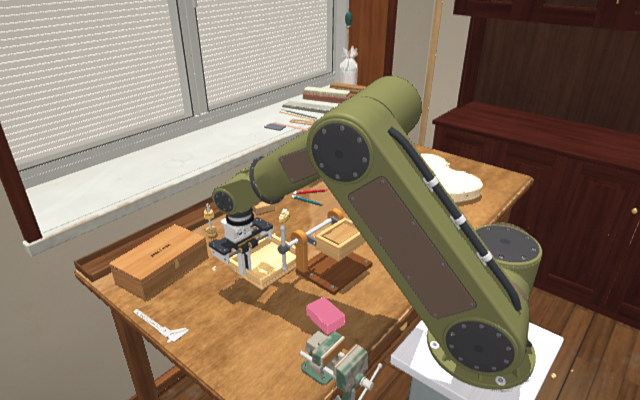

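View pics/t4.png

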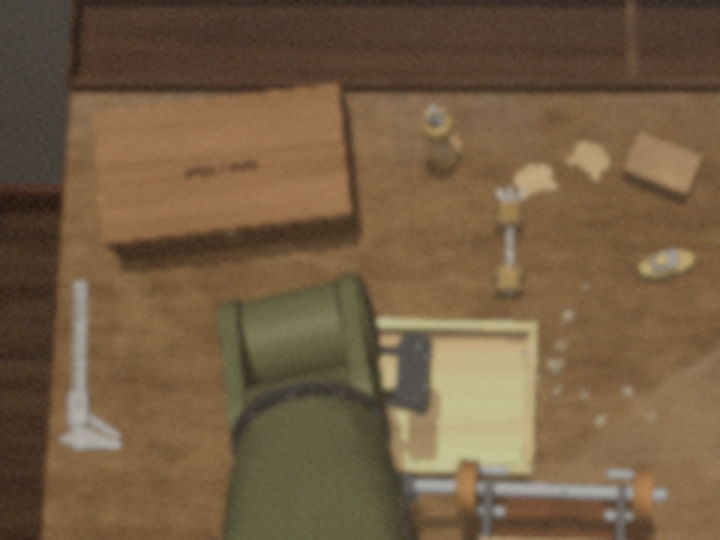

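```bash
python3 -m jog '[[0,1,0,0,0,0,0],[0,2,0,0,0,0,0],[0,2,0,0,0,0,0],[0,2,0,0,0,0,0],[0,2,0,0,0,0,0],[0,1.6,0,0,0,0,0],[0,1,0,0,0,0,0],[0,0,0,0,0,0,0]]'
python3 - <<'E'
from h import *
need([619,70.5,14.5],[np.pi,0,-0.025])
c=vision.camera("scene");crop(c,180,150,380,300,4,"s5.png")
c=vision.camera("top");crop(c,165,60,405,240,3,"t5.png")
E
```

```text
clock: 7.2
eef_pos: [617.5, 71.3, 14.5]
eef_rot: [3.141, 0.0, -0.028]
wrist_force: [-1.1, -3.8, 2.0]
finger_gap: 8.9
pos [617.5  71.3  14.5] rpy [ 3.141  0.    -0.028] t 7.2 gap 8.9 F [-1.1 -3.8  2. ]
turn(tool) [ 0.001  0.    -0.003] shift before turn cm [ 0.15  0.08 -0.  ] shift after turn cm [ 0.15  0.08 -0.  ]
```

View pics/s5.png

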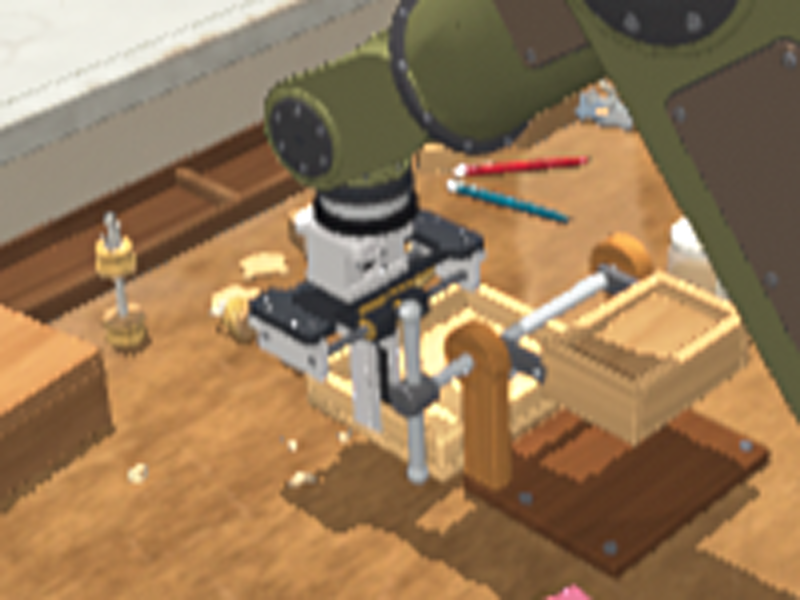

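View pics/t5.png

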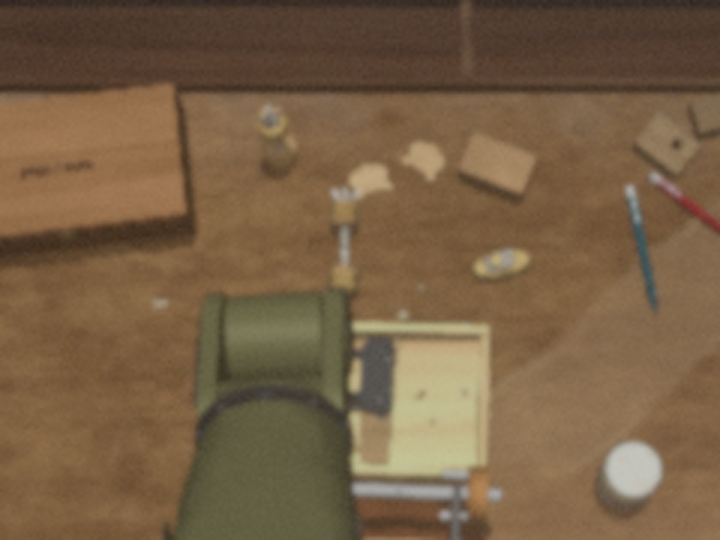

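```bash
python3 -m jog '[[0,0,0,0,0,0,40],[0,0,0,0,0,0,40],[0,0,0,0,0,0,40],[0,0,0,0,0,0,40],[0,0,-2,0,0,0,40],[0,0,-4,0,0,0,40],[0,0,-4.5,0,0,0,40],[0,0,-4.5,0,0,0,40]]'
python3 -m jog '[[0,0,-4.5,0,0,0,40],[0,0,-4.5,0,0,-0.14,40],[0,0,0,0,0,-0.14,0],[0,0,0,0,0,-0.14,0],[0,0,0,0,0,-0.14,0],[0,0,0,0,0,-0.14,0],[0,0,0,0,0,-0.14,0],[0,0,0,0,0,-0.14,0]]'
python3 -m jog '[[0,0,0,0,0,-0.14,0],[0,0,0,0,0,-0.14,0],[0,0,0,0,0,-0.14,0],[0,0,0,0,0,-0.14,0],[0,0,0,0,0,-0.03,0],[0,0,0,0,0,0,0]]'
python3 - <<'E'
from h import *
need([470,127,240],[np.pi,0,1.546])
s=monitor.read_state()
c=vision.camera("wrist");cv2.imwrite("pics/w6.png",c["color"])
c=vision.camera("scene");crop(c,180,150,380,300,4,"s6.png")
c=vision.camera("top");crop(c,165,60,405,240,3,"t6.png")
E
```

```text
clock: 8.1
eef_pos: [617.1, 72.8, 166.0]
eef_rot: [-3.142, 0.0, -0.027]
wrist_force: [0.9, -0.6, 0.3]
finger_gap: 37.3
clock: 8.9
eef_pos: [617.4, 72.8, 254.3]
eef_rot: [-3.141, 0.0, 0.959]
wrist_force: [0.1, 0.3, 0.4]
finger_gap: 0.3
clock: 9.5
eef_pos: [617.4, 72.7, 254.4]
eef_rot: [-3.142, -0.0, 1.541]
wrist_force: [0.2, -0.6, 0.6]
finger_gap: 0.5
pos [617.4  72.7 254.4] rpy [-3.142 -0.     1.541] t 9.5 gap 0.5 F [ 0.2 -0.6  0.6]
turn(tool) [-0.    -0.    -0.005] shift before turn cm [  4.98 -14.9    1.44] shift after turn cm [  5.06 -14.87   1.44]
```

View pics/w6.png

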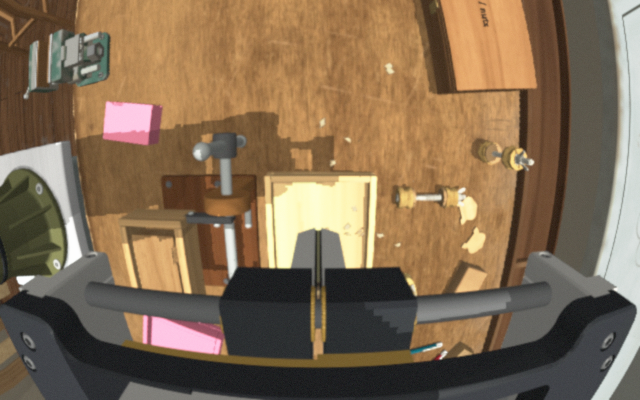

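View pics/s6.png

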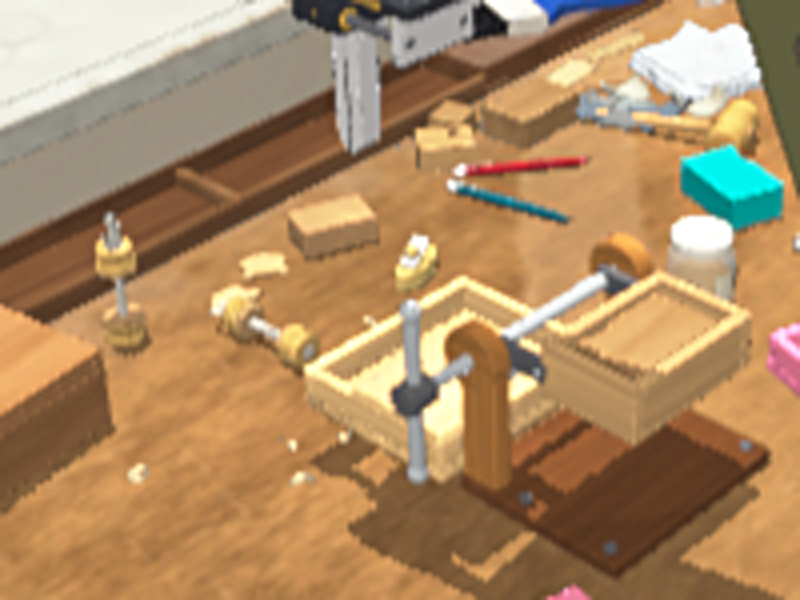

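View pics/t6.png

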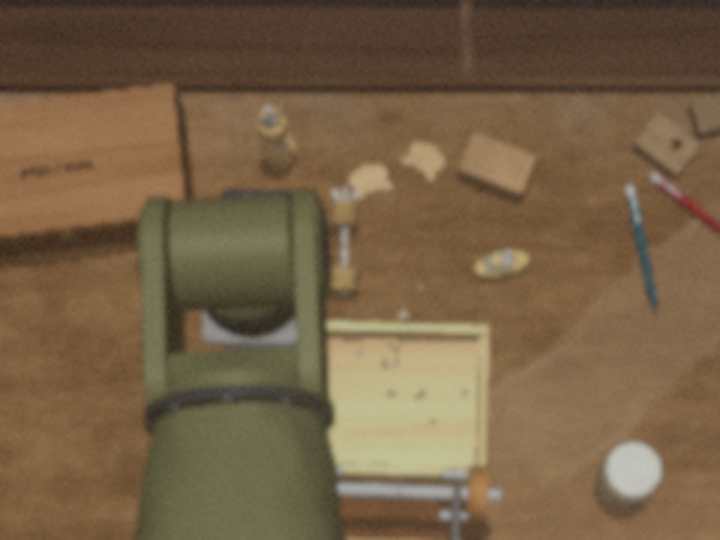

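```bash
python3 - <<'E'
from h import *
c=vision.camera("top")
print(at(c,165+491/3,60+323/3,34),at(c,165+489/3,60+475/3,34))
s=monitor.read_state();c=vision.camera("wrist")
print("tray",wat(c,s,265,173,34),wat(c,s,378,174,34))
print("ball a",wat(c,s,202,151,193))
print("head",wat(c,s,228,186,144))
E
```

```text
[ 689.50334965 -109.33514147   34.        ] [ 539.09982964 -105.94092318   34.        ]
tray [548.03175838  83.58344602  34.        ] [697.01999615  77.85972866  34.        ]
ball a [524.84236943 128.91246771 193.        ]
head [529.70854266  89.42162142 144.        ]
```

```bash
python3 -m jog '[[1.25,-3.7,0,0,0,0,0],[1.25,-3.7,0,0,0,0,0],[1.25,-3.7,0,0,0,0,0],[1.25,-3.7,0,0,0,0,0],[0,0,4,0,0,0,0],[0,0,4,0,0,0,0],[0,0,3.4,0,0,0,0],[0,0,0,0,0,0,0]]'
python3 - <<'E'
from h import *
need([470,127,140],[np.pi,0,1.546])
c=vision.camera("wrist");cv2.imwrite("pics/w7.png",c["color"])
c=vision.camera("scene");crop(c,180,150,380,300,4,"s7.png")
E
```

```text
clock: 10.55
eef_pos: [468.9, 126.4, 137.1]
eef_rot: [-3.135, 0.001, 1.542]
wrist_force: [-0.4, -0.3, 1.0]
finger_gap: 0.2
pos [468.9 126.4 137.1] rpy [-3.135e+00  1.000e-03  1.542e+00] t 10.55 gap 0.2 F [-0.4 -0.3  1. ]
turn(tool) [-0.006  0.001 -0.004] shift before turn cm [ 0.06  0.11 -0.29] shift after turn cm [ 0.06  0.11 -0.29]
```

View pics/w7.png

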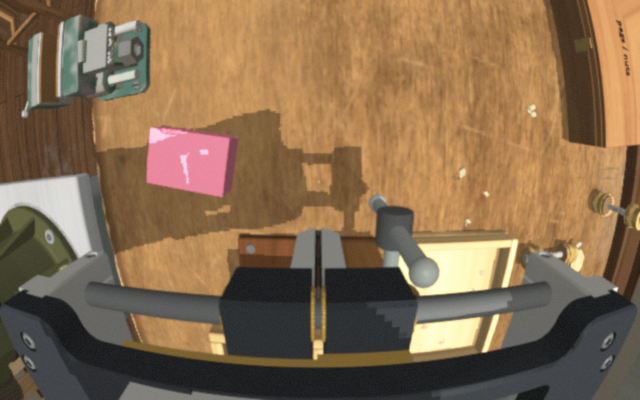

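View pics/s7.png

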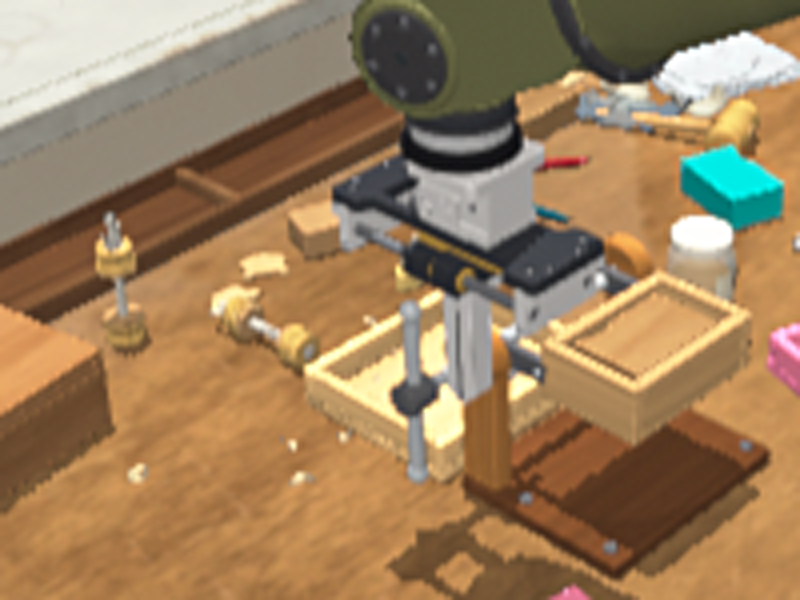

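```bash
python3 - <<'E'
from h import *
s=monitor.read_state();c=vision.camera("wrist")
print("ball a",wat(c,s,425,271,193),"ball b",wat(c,s,377,202,43), "hub",wat(c,s,395,227,118))
E
```

```text
ball a [522.80529758 131.05000537 193.        ] ball b [526.63599129 126.2635702   43.        ] hub [525.74097156 127.50248241 118.        ]
```

```bash
python3 -m jog '[[0,2,-0.5,0,0,0,0],[0,2,0,0,0,0,0],[0,2,0,0,0,0,0],[0,2,0,0,0,0,0],[0,2,0,0,0,0,0],[0,1,0.7,0,0,0,0],[0,1,1.2,0,0,0,0],[0,0,0.3,0,0,0,0]]'
python3 - <<'E'
from h import *
need([470,127,140],[np.pi,0,1.546])
c=vision.camera("scene");crop(c,180,150,380,300,4,"s8.png")
E
```

```text
clock: 11.5
eef_pos: [591.4, 123.3, 123.1]
eef_rot: [3.141, -0.0, 1.542]
wrist_force: [0.1, -0.9, -0.5]
finger_gap: 0.2
pos [591.4 123.3 123.1] rpy [ 3.141 -0.     1.542] t 11.5 gap 0.2 F [ 0.1 -0.9 -0.5]
turn(tool) [ 0.    -0.    -0.004] shift before turn cm [  0.03 -12.14  -1.69] shift after turn cm [  0.07 -12.14  -1.69]
```

View pics/s8.png

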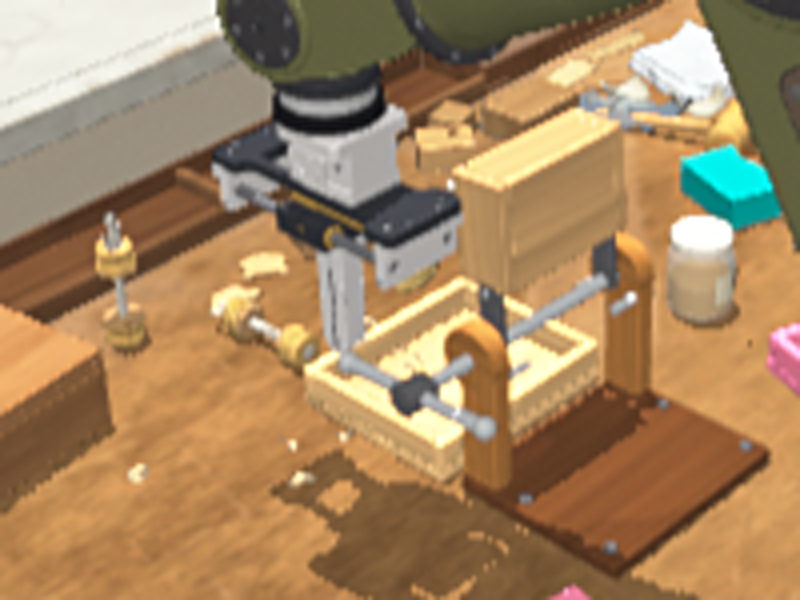

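```bash
python3 -m jog '[[0,0,0.5,0,0,0,0],[0,0,0.4,0,0,0,0],[0,0,-2,0,0,0,0],[0,0,-2,0,0,0,0],[0,0,0,0,0,0,0],[0,0,0,0,0,0,0],[0,0,0,0,0,0,0],[0,0,0,0,0,0,0]]'
python3 - <<'E'
from h import *
need([470,127,140],[np.pi,0,1.546])
c=vision.camera("scene");crop(c,180,150,380,300,4,"s9.png")
c=vision.camera("top");crop(c,165,60,405,240,3,"t9.png")
E
```

```text
clock: 12.35
eef_pos: [590.4, 123.4, 153.5]
eef_rot: [-3.14, 0.0, 1.543]
wrist_force: [0.2, 0.3, 0.3]
finger_gap: 0.2
pos [590.4 123.4 153.5] rpy [-3.14   0.     1.543] t 12.35 gap 0.2 F [0.2 0.3 0.3]
turn(tool) [-0.001  0.    -0.003] shift before turn cm [  0.02 -12.05   1.36] shift after turn cm [  0.06 -12.05   1.35]
```

View pics/s9.png

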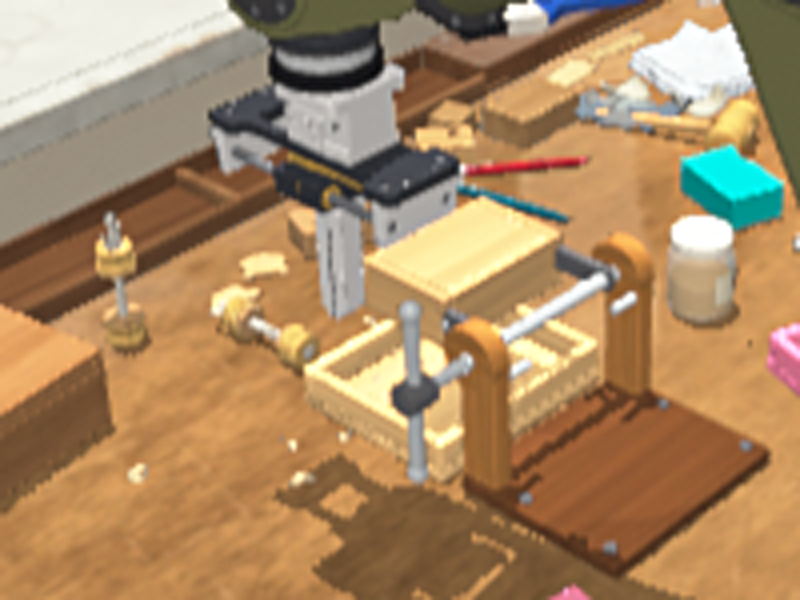

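View pics/t9.png

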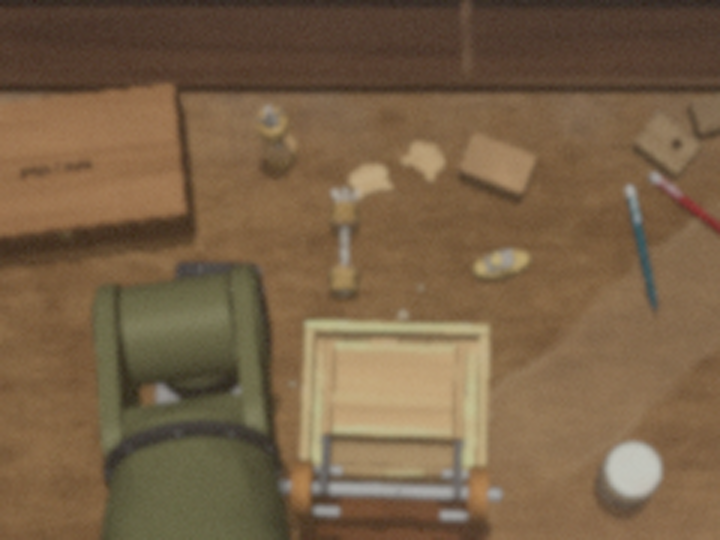

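```bash
python3 -m jog '[[0.4,-3.0,-1.7,0,0,0,0],[0,-1.7,0,0,0,0,0],[0,-1.7,0,0,0,0,0],[0,-1.7,0,0,0,0,0],[0,-1.7,0,0,0,0,0],[0,-1.7,0,0,0,0,0],[0,-1.7,0,0,0,0,0],[0,-1.7,0,0,0,0,0]]'
python3 - <<'E'
from h import *
need([425,127,170],[np.pi,0,1.546])
c=vision.camera("scene");crop(c,180,150,380,300,4,"s10.png")
E
```

```text
clock: 13.25
eef_pos: [441.3, 131.6, 171.3]
eef_rot: [-3.141, 0.0, 1.543]
wrist_force: [0.5, 0.7, 0.5]
finger_gap: 0.7
pos [441.3 131.6 171.3] rpy [-3.141  0.     1.543] t 13.25 gap 0.7 F [0.5 0.7 0.5]
turn(tool) [-0.     0.    -0.003] shift before turn cm [-0.5  -1.61  0.13] shift after turn cm [-0.5  -1.62  0.13]
```

View pics/s10.png

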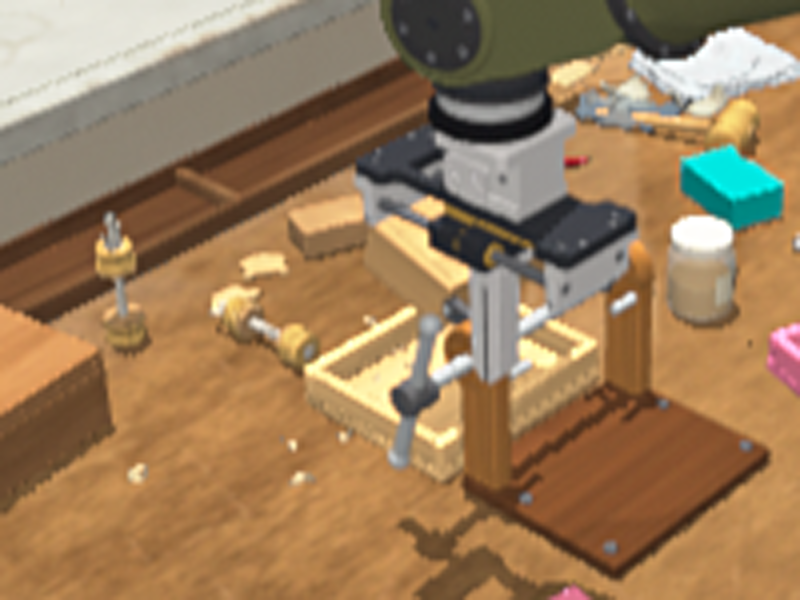

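```bash
python3 -m jog '[[0,0,-2.3,0,0,0,0],[0,0,-2.3,0,0,0,0],[0,0,0,0,0,0,0]]'
python3 - <<'E'
from h import *
need([575,127,215],[np.pi,0,1.546])
c=vision.camera("scene");crop(c,180,150,380,300,4,"s11.png")
E
```

```text
clock: 13.6
eef_pos: [443.3, 131.8, 219.9]
eef_rot: [3.137, -0.001, 1.543]
wrist_force: [0.5, -0.1, -0.2]
finger_gap: 0.3
pos [443.3 131.8 219.9] rpy [ 3.137e+00 -1.000e-03  1.543e+00] t 13.6 gap 0.3 F [ 0.5 -0.1 -0.2]
turn(tool) [ 0.004 -0.001 -0.003] shift before turn cm [-0.11 13.18  0.55] shift after turn cm [-0.15 13.18  0.49]
```

View pics/s11.png

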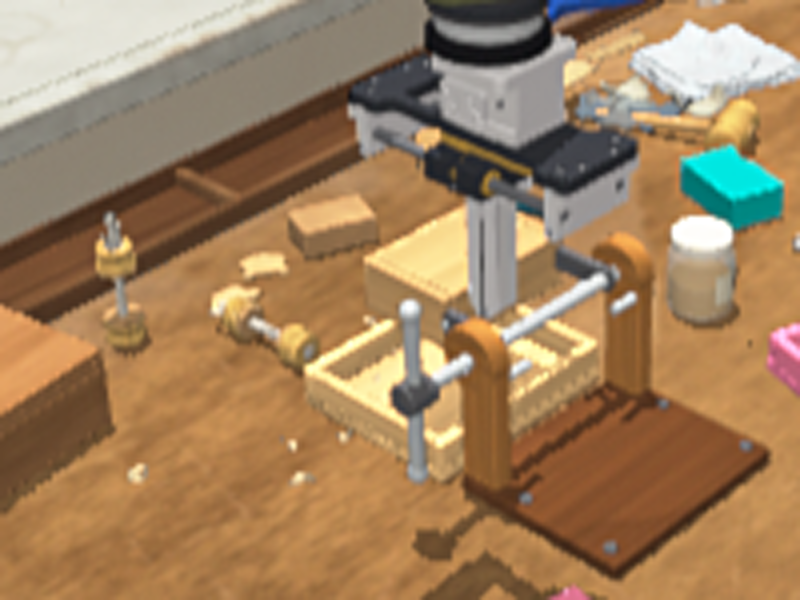

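```bash
python3 -m jog '[[0,4.5,0,0,0,0,0],[0,4.5,0,0,0,0,0],[-0.2,4,0,0,0,0,0],[0,0,3,0,0,0,0],[0,0,2.2,0,0,0,0],[0,0,0,0,0,0,0]]'
python3 -m jog '[[0,-1.9,0,0,0,0,0],[0,-1.8,0,0,0,0,0],[0,-1.7,0,0,0,0,0],[0,-1.7,0,0,0,0,0],[0,-1.7,0,0,0,0,0],[0,-1.7,0,0,0,0,0],[0,-1.7,0,0,0,0,0],[0,-1.7,0,0,0,0,0]]'
python3 - <<'E'
from h import *
need([575,127,215],[np.pi,0,1.546])
c=vision.camera("scene");crop(c,180,150,380,300,4,"s12.png")
E
python3 -m jog '[[0,0,-2.3,0,0,0,0],[0,0,-2.3,0,0,0,0],[0,0,0,0,0,0,0],[0,0,0,0,0,0,0]]'
python3 - <<'E'
from h import *
need([575,127,215],[np.pi,0,1.546])
c=vision.camera("scene");crop(c,180,150,380,300,4,"s13.png")
c=vision.camera("top");crop(c,165,60,405,240,3,"t13.png")
E
```

```text
clock: 14.25
eef_pos: [570.4, 125.5, 160.9]
eef_rot: [-3.134, 0.001, 1.543]
wrist_force: [0.2, 0.3, 0.4]
finger_gap: 0.6
clock: 15.05
eef_pos: [432.5, 129.9, 166.2]
eef_rot: [3.141, -0.0, 1.543]
wrist_force: [0.2, 0.4, 0.4]
finger_gap: 0.7
pos [432.5 129.9 166.2] rpy [ 3.141 -0.     1.543] t 15.05 gap 0.7 F [0.2 0.4 0.4]
turn(tool) [ 0.001 -0.    -0.003] shift before turn cm [ 0.11 14.26 -4.86] shift after turn cm [ 0.06 14.25 -4.88]
clock: 15.5
eef_pos: [433.2, 129.9, 211.7]
eef_rot: [3.141, -0.0, 1.543]
wrist_force: [0.1, -0.3, -1.4]
finger_gap: 0.4
pos [433.2 129.9 211.7] rpy [ 3.141 -0.     1.543] t 15.5 gap 0.4 F [ 0.1 -0.3 -1.4]
turn(tool) [ 0.001 -0.    -0.003] shift before turn cm [ 0.11 14.18 -0.32] shift after turn cm [ 0.06 14.18 -0.33]
```

View pics/s12.png

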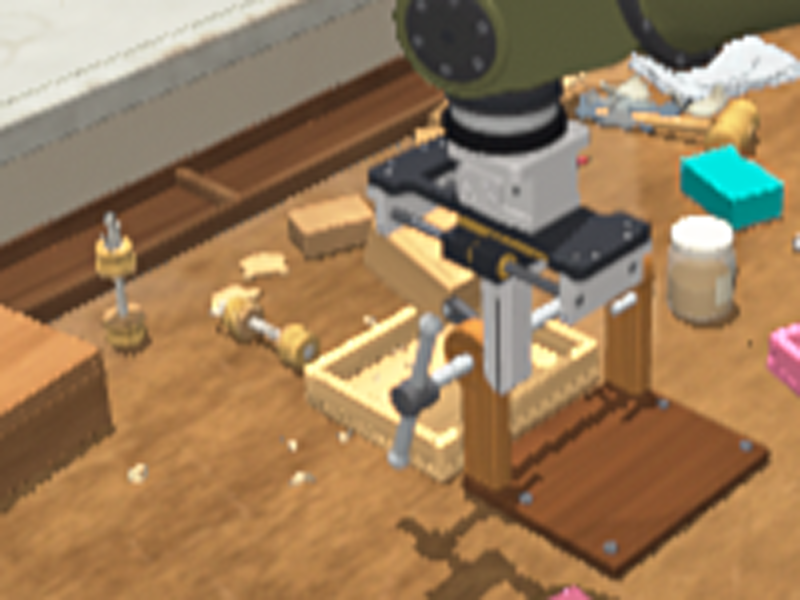

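View pics/s13.png

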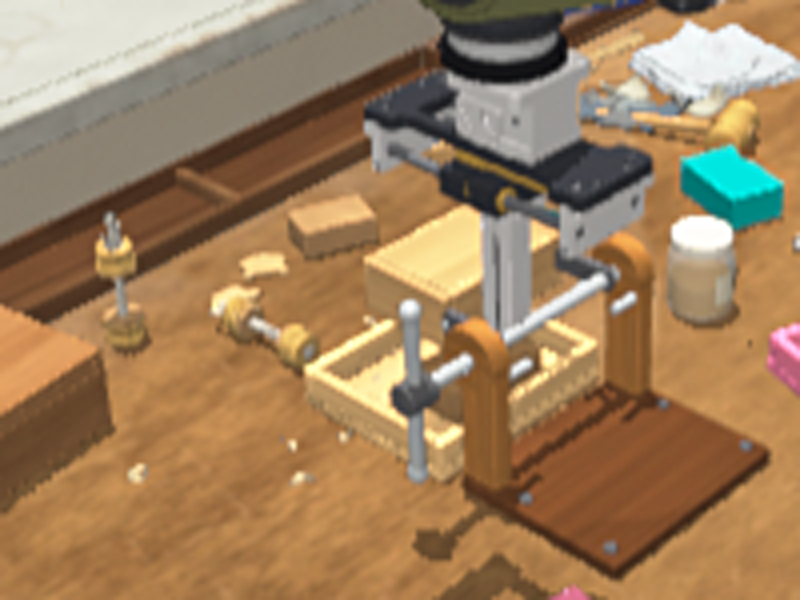

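View pics/t13.png

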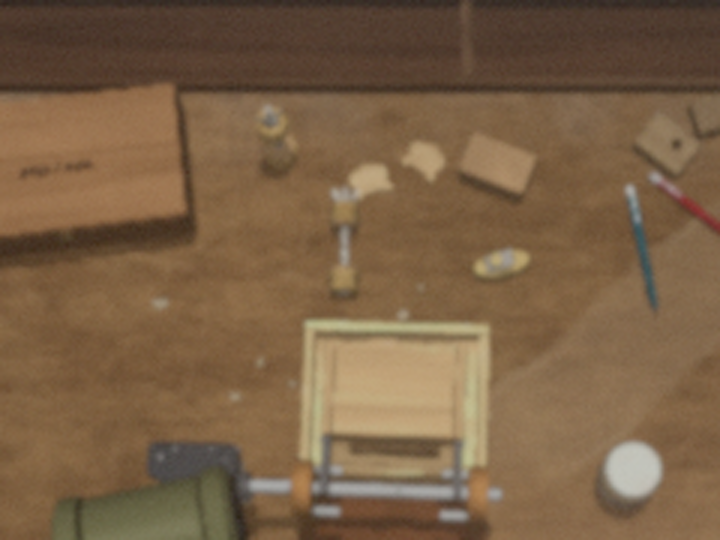

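```bash
python3 - <<'E'
from h import *
c=vision.camera("scene");crop(c,250,215,340,275,8,"s14.png")
c=vision.camera("top");crop(c,255,160,335,220,9,"t14.png")
E
```

```text
(no output)
```

View pics/s14.png

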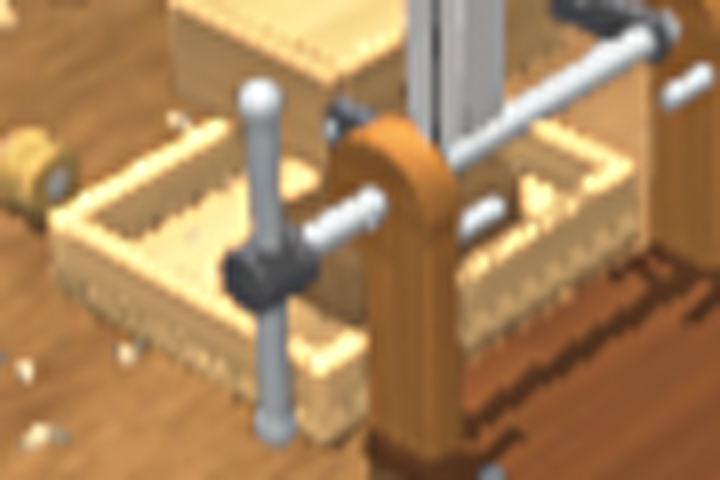

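View pics/t14.png

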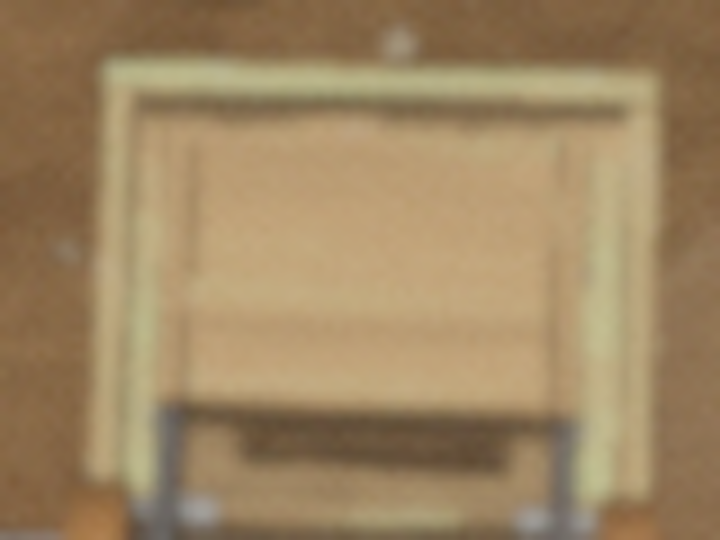

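```bash
python3 - <<'E'
from h import *
t=vision.camera("top");s=vision.camera("scene")
print([at(t,255+x/9,160+y/9,z).round(1) for x,y in [(245,465),(510,465)] for z in (9,43,90)])
# predicted appearance of dropped block near-face corners in scene crop
for z in (9,43,90,124):
    for (x,y) in [(245,465),(510,465)]:
        p=at(t,255+x/9,160+y/9,z); q=proj(s,p); print(z,((q-[250,215])*8).round(0))
E
```

```text
[array([563.3,  27.8,   9. ]), array([557.9,  25.6,  43. ]), array([550.4,  22.5,  90. ]), array([562.8, -58.7,   9. ]), array([557.4, -58.9,  43. ]), array([549.9, -59.3,  90. ])]
9 [375. 341.]
9 [522. 241.]
43 [387. 271.]
43 [533. 174.]
90 [405. 172.]
90 [548.  80.]
124 [419.  97.]
124 [559.   9.]
```

```bash
python3 -m jog '[[0,4.5,-0.8,0,0,0,0],[0,4.7,0,0,0,0,0],[-0.1,4.7,0,0,0,0,0],[0,0,3.5,0,0,0,0],[0,0,3.5,0,0,0,0],[0,0,0.6,0,0,0,0],[0,0,0,0,0,0,0]]'
python3 - <<'E'
from h import *
need([573,128,142],[np.pi,0,1.546])
c=vision.camera("scene");crop(c,180,150,380,300,4,"s15.png")
E
```

```text
clock: 16.5
eef_pos: [571.6, 124.9, 143.1]
eef_rot: [-3.14, 0.0, 1.543]
wrist_force: [0.6, 0.2, -0.3]
finger_gap: 0.6
pos [571.6 124.9 143.1] rpy [-3.14   0.     1.543] t 16.5 gap 0.6 F [ 0.6  0.2 -0.3]
turn(tool) [-0.002  0.    -0.003] shift before turn cm [0.31 0.14 0.11] shift after turn cm [0.31 0.14 0.11]
```

View pics/s15.png

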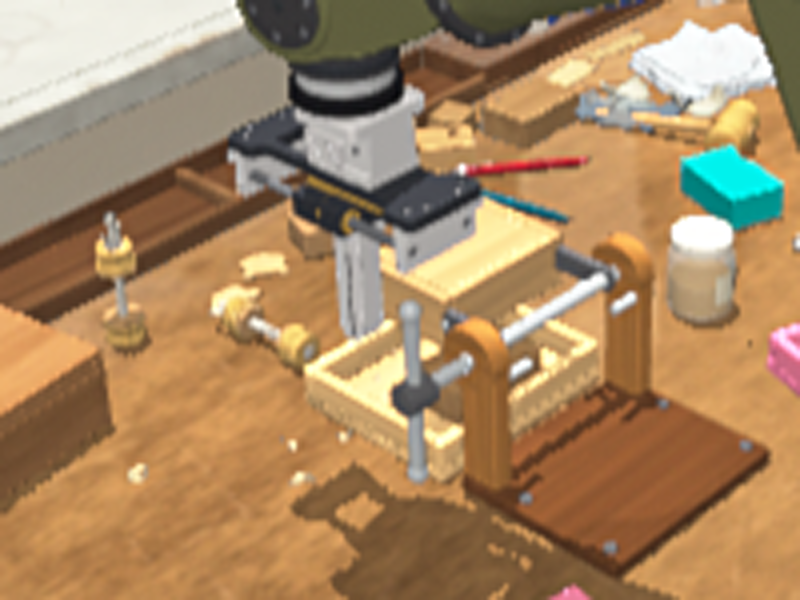

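```bash
python3 -m jog '[[0.1,-2,0,0,0,0,0],[0,-2,0,0,0,0,0],[0,-2,0,0,0,0,0],[0,-2,0,0,0,0,0],[0,-2,0,0,0,0,0],[0,-1,0.7,0,0,0,0],[0,-1,1.2,0,0,0,0],[0,0,0.6,0,0,0,0]]'
python3 -m jog '[[0,0,0.5,0,0,0,0],[0,0,0.3,0,0,0,0],[0,0,-2,0,0,0,0],[0,0,-3,0,0,0,0],[0,0,-3,0,0,0,0],[0,0,0,0,0,0,0],[0,0,0,0,0,0,0]]'
python3 - <<'E'
from h import *
need([573,128,142],[np.pi,0,1.546])
c=vision.camera("scene");crop(c,180,150,380,300,4,"s16.png")
c=vision.camera("top");crop(c,165,60,405,240,3,"t16.png")
E
```

```text
clock: 17.35
eef_pos: [452.0, 129.6, 120.0]
eef_rot: [3.139, -0.001, 1.543]
wrist_force: [0.1, -0.2, -0.7]
finger_gap: 0.6
clock: 18.05
eef_pos: [452.4, 129.3, 190.7]
eef_rot: [3.141, -0.0, 1.543]
wrist_force: [-0.5, 0.5, -1.1]
finger_gap: 0.4
pos [452.4 129.3 190.7] rpy [ 3.141 -0.     1.543] t 18.05 gap 0.4 F [-0.5  0.5 -1.1]
turn(tool) [ 0.001 -0.    -0.003] shift before turn cm [ 0.2  12.06  4.88] shift after turn cm [ 0.17 12.06  4.87]
```

View pics/s16.png

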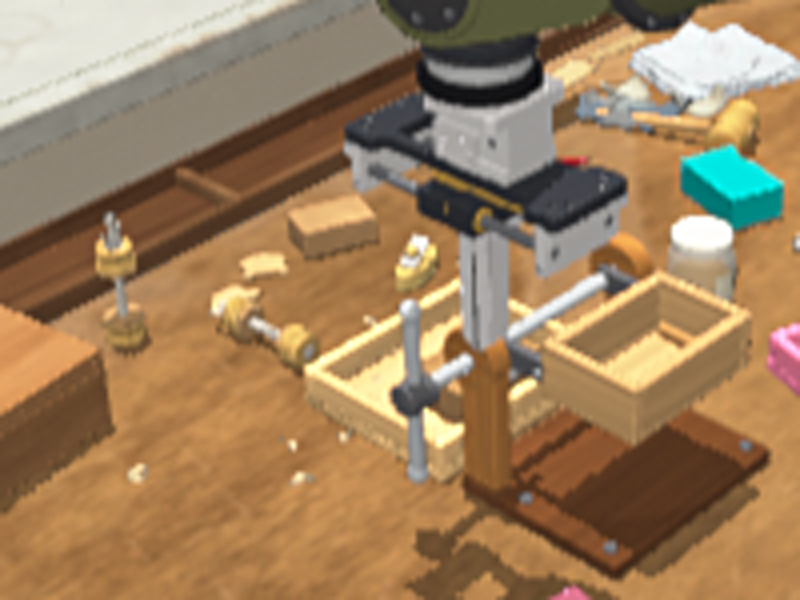

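View pics/t16.png

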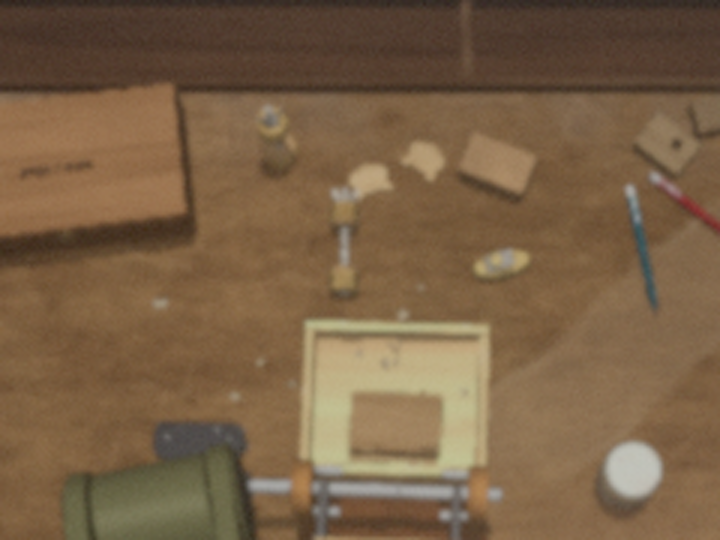

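```bash
python3 -m jog '[[0,0,-3,0,0,0,0],[0,0,-4,0,0,0,0],[1,-2,-3,0,0,0,0],[2,-2,0,0,0,0,0],[2,-2,0,0,0,0,0],[0,0,0,0,0,0,0],[0,0,0,0,0,0,0],[0,0,0,0,0,0,0]]'
python3 - <<'E'
from h import *
need([573,128,142],[np.pi,0,1.546])
c=vision.camera("scene");crop(c,180,150,380,300,4,"s17.png")
c=vision.camera("top");crop(c,165,60,405,240,3,"t17.png")
T=lambda x,y,z:at(c,165+x/3,60+y/3,z)
print("block top",np.mean([T(352,393,43),T(443,393,43),T(440,457,43),T(350,455,43)],0), "tray", np.mean([T(303,321,34),T(490,324,34),T(488,474,34),T(300,473,34)],0))
print("jar",T(632,467,73))
E
```

```text
clock: 18.95
eef_pos: [393.8, 180.5, 289.9]
eef_rot: [-3.141, 0.001, 1.542]
wrist_force: [-0.9, -0.7, -1.4]
finger_gap: 0.4
pos [393.8 180.5 289.9] rpy [-3.141e+00  1.000e-03  1.542e+00] t 18.95 gap 0.4 F [-0.9 -0.7 -1.4]
turn(tool) [-0.001  0.001 -0.004] shift before turn cm [-4.73 18.08 14.77] shift after turn cm [-4.81 18.05 14.79]
block top [587.44447664 -17.05508848  43.        ] tray [615.74115081 -15.8046674   34.        ]
jar [ 540.18770361 -239.3999342    73.        ]
```

View pics/s17.png

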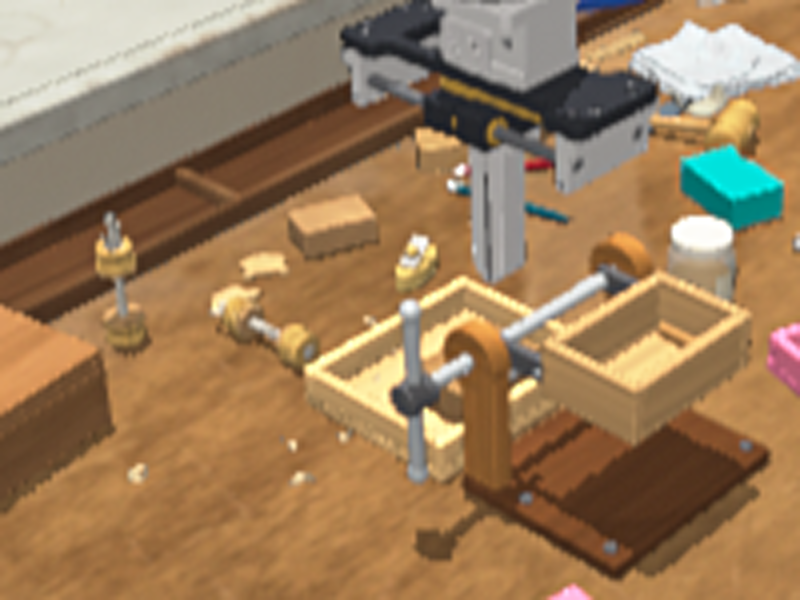

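View pics/t17.png

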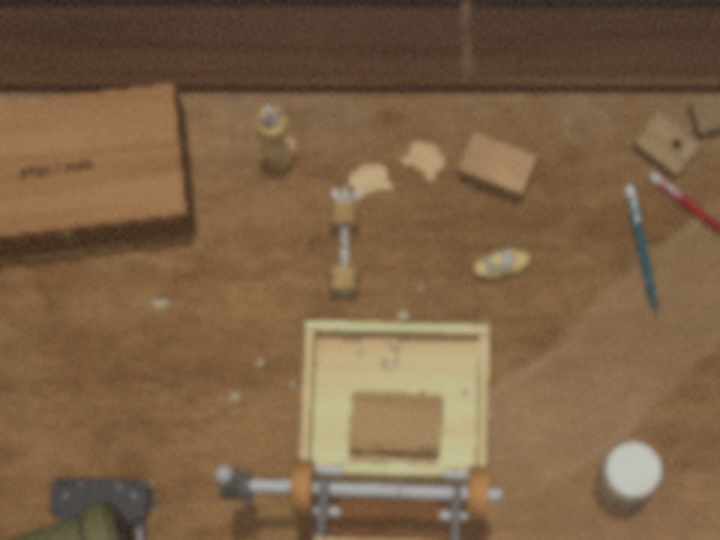

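The block lies about 28 mm from the tray's middle. The mould is empty, mouth up on its near stop, and the hand is clear.

```bash
python3 -c "
from cell import order
print(order.sign_off())"
```

```text
the job is handed in; nothing more can be done
None
```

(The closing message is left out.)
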